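Put the blind remote into reset and confirm

ROBOT

A 6-joint arm with a two-finger parallel gripper is mounted at the origin on the work surface. World frame = base frame: x ahead of the robot, y to its left, z up, the work surface at z = 0. Lengths are in m, angles in rad, forces in N, time in s.
With the tool pointing down it reaches from about 0.35 to 0.975 m from the base axis. Payload 7.1 kg.
Tool frame: the origin (TCP) lies between the finger pads; the fingertips stand 22 mm ahead of it and the grasp point (between the pads) lies 3 mm ahead of it (bot.finger_overhang is the distance from the TCP to the fingertips, in m); z points along the fingers, y is the line along which they close (so a half turn about z gives the same grasp; the last joint's range is limited). The gripper opens to 88 mm and grips with 3 to 60 N. Pads are 20 mm wide; open, the fingers measure 115 mm over their backs; the gripper's body (75 mm by 178 mm) begins 61 mm behind the grasp point.
Start: joints at [-1.291, 0.423, 1.63, -0, 1.089, -0.019], TCP at [0.184, -0.597, 0.245] pointing down, gripper open.
Joint ranges: [-3, 3], [-0.9, 2.11], [0.09, 2.58], [-1.31, 4.45], [0.11, 2.69], [-2.54, 2.54]. Speed limits (rad/s): [2.39, 2.39, 3.01, 3.14, 3.14, 3.14].

INTERFACE

Orientations are given as [roll, pitch, yaw] about the fixed x, y, z axes, in that order (R = Rz(yaw) Ry(pitch) Rx(roll)).
In Python, from plant import bot gives the robot as it stands.
- The arm moves only by the shell command python3 -m creep 'ROWS' [FORCE]. ROWS is text: rows parted by semicolons, each of 5 numbers parted by spaces: the shift along the tool's x, y, z in m, then the turn about the tool's z in degrees, then the finger opening in m, from 0 to 0.0878. In form: dx dy dz roll fingers; .... A call has exactly 8 rows; each row shifts and turns the commanded pose from where the row before left it, along the tool's axes as they then stand; what a row does not reach is not made up. A row lasts 1/12 s, in which the tool goes at most 41.7 mm and 7.16 degrees, less where a joint would pass 70% of its speed; a pose out of reach is approached as far as the arm can. A call with a gripper value outside its range is refused whole. The fingers move at their own pace and stop on an object; FORCE is the grip in N (left out, the last holds). Time passes only in rows, so rows that do not move let the fingers close, or fill a call up. It gives the time, the measured TCP pose, the force, the opening and the grip force at its end, in the units of the state.
- bot.read_state(): the state, without advancing time (a new reading comes with each control period).
- bot.snapshot(name): name is "scene" or "top" or "wrist"; returns a dict with "color" (420x560x3 uint8, red, green, blue), "fx", "fy", "cx", "cy" (pixels), "eye" and "orientation" of the camera in the world; the wrist camera has in their place "T_tool_cam" (4x4, takes a point from camera to tool coordinates, whose origin is the TCP and whose axes are the flange's). Camera axes: x right, y down, z forward; pixel columns grow to the right and rows downward; lengths in m; the calibration is good to about 2 mm. A picture is of the moment at which its call begins: read the wrist's pose just before it. There is no depth.
- bot.hand_in(): hands the job in; it is judged then, once.
Trained networks look in the newest picture that a camera, given by its name, has taken for a name from the list of things; names that differ only in an ending like _2 or _b are one class to them, and where a whole thing is asked for, a point or a joint stands for the part that bears it (a point fixed in the world has none). Each returns a list of dicts, best first, with "score" (0 to 1); they miss things now and then, are a little off and sometimes report something else, mostly with a low value. They report only what shows in the picture. A call takes as long as a camera call. They do not tell look-alikes from the thing itself.
- bot.boxes_of(camera, name): "uv" ([column, row] in pixels, amid what is visible of it).
- bot.mark_of(camera, name): "uv" ([column, row] in pixels: a listed point, or the origin of a listed thing).
The state is a dict: "clock": time; "joint_positions": joint angles; "joint_velocities": joint speeds; "joint_torque": joint torques, N m; "ee_pos": TCP position; "tcp_rot": TCP orientation; "ft_force": force on the tool from outside, world axes, zero at the start; "moment": the same for the moment, N m; "width": finger opening in m; "grip_force": force on a finger pad.
Only numpy, scipy, OpenCV 4.12 (cv2) and the standard library are available. Lean on these libraries where they do the work, as an engineer would, in place of code of your own. Each camera call takes 0.05 s, during which the arm holds its last target. There are 200 camera calls.

TASK

Reset the blind remote lying on the lowest tread of the steel stand: with one fingertip on each, press its two orange keys down fully together, never one of them on its own, hold both down for about three seconds, and let go of both. Then press the blue key down fully to confirm, with the orange keys left alone, and let go of it. Leave the remote lying where it is, without lifting or shoving it, and do not disturb the other things on and around the stand.

Things in the scene. Friction and masses are not known exactly. Their poses are not given: they have to be found in the camera images.
- stand: stainless steel three-step stand, fixed, 290 x 410 mm, treads rising away from the robot. Origin: centre of its underside, on the sideboard; x points to the back (away from the robot), y along the treads, z up. Tread tops are 20, 65 and 110 mm above the sideboard; the lowest spans x -140 to -30 mm, the middle x -30 to 60 mm, the top x 60 to 150 mm. Each has a front rail rising 6 mm above the tread
- blind_remote: loose remote for the blind, white case, 46 x 150 x 18 mm (x, y, z), 170 g or so, lying flat on the lowest tread at its left or right half. Origin: centre of its underside; y runs along its length, z up. Two orange round keys 52 mm apart (at y = -52 and y = 0 mm) and one blue round key at y = +52 mm, all on the centre line, tops 26 mm above the underside (8 mm proud of the case) when not pressed
- blind_remote_pair (a point): point midway between the two orange keys, level with their unpressed tops; same axes as the remote (the orange keys lie 26 mm either side along y)
- key_a_top (a point): centre of the top face of the orange key at the remote's end, 20 mm diameter; moves down with the key
- key_b_top (a point): centre of the top face of the orange key at the remote's middle, 20 mm diameter; moves down with the key
- key_set_top (a point): centre of the top face of the blue key, 18 mm diameter; moves down with the key
- key_a (a joint): travel of the orange end key in m: 0 up, 0.005 fully down; spring return, starts to move at about 1.8 N, fully down at about 4.8 N
- key_b (a joint): travel of the orange middle key in m: 0 up, 0.005 fully down; same spring
- key_set (a joint): travel of the blue key in m: 0 up, 0.005 fully down; same spring
- fan_remote: bystander: loose grey fan remote with three white and one red fixed keys, 42 x 140 x 21 mm, on the other half of the lowest tread; origin at the centre of its underside, y along its length
- tv_remote: bystander: loose black TV remote, 46 x 180 x 21 mm, on the middle tread; origin at the centre of its underside, y along its length
- trinket_bowl: bystander: loose small blue ceramic bowl, 76 mm wide, 32 mm high, on the top tread; origin at the centre of its underside
- jar: bystander: loose small amber glass jar with a steel screw lid, 62 mm wide, 70 mm high, on the sideboard left of the stand; origin at the centre of its underside
- coaster: bystander: loose dark hard silicone coaster, 96 mm wide, 6 mm thick, on the sideboard right of the stand; origin at the centre of its underside
- mug: bystander: loose white mug, 80 mm wide, 90 mm high, far left on the sideboard; origin at the centre of its underside
- glasses_case: bystander: loose blue glasses case with a brass band, 65 x 160 x 38 mm, far right on the sideboard; origin at the centre of its underside
Mind the look-alikes: they are no part of the job. What is shaped like the blind_remote but green is not meant.

How it is judged:
On the way, in this order (a step that is already met when the one before it is completed fails the run):
1. both orange keys are down together (each at least 3.5 of 5 mm) for 2.5 s without a break (value of joint each of key_a, key_b above 0.0035 m), for 2.5 s.
2. all keys are let up (value of joint each of key_a, key_b, key_set below 0.001 m), for 0.1 s.
3. the blue key is pressed (at least 3.5 of 5 mm) (value of joint key_set above 0.0035 m and value of joint each of key_a, key_b below 0.001 m), for 0.1 s.
At the end, for the whole second after the job is handed in: all three keys are up (under 1 mm of travel), the blind remote is at rest, flat on its tread (within 0.1 rad) and within 25 mm of where it started, and every bystander is within 30 mm of where it started (all of step 2 and distance of blind_remote from where it was at the start of the episode below 0.025 m and angle between blind_remote's own z axis and vertical below 0.1 rad and linear speed of blind_remote below 0.02 m/s and distance of each of fan_remote, tv_remote, trinket_bowl, jar, coaster, mug, glasses_case from where it was at the start of the episode below 0.03 m); the robot touches nothing.
It fails at once if one orange key pressed on its own (over 4 mm while the other is under 1 mm) ((value of joint key_a above 0.004 m and value of joint key_b below 0.001 m) or (value of joint key_b above 0.004 m and value of joint key_a below 0.001 m)).
It fails at once if the blue key pressed (over 2.5 mm) while an orange key is down (over 2.5 mm) (value of joint key_set above 0.0025 m and value of joint any of key_a, key_b above 0.0025 m).
It fails at once if the blind remote is lifted (its underside more than 10 mm over its tread) (z of blind_remote in the frame of stand above 0.03 m).
It fails at once if the blind remote is shoved or carried more than 25 mm (distance of blind_remote from where it was at the start of the episode above 0.025 m).
It fails at once if another thing on or around the stand is moved more than 30 mm (distance of any of fan_remote, tv_remote, trinket_bowl, jar, coaster, mug, glasses_case from where it was at the start of the episode above 0.03 m).
It also fails if it takes over 48 s, if anything falls off the work surface, if the arm or the gripper's body presses on something with over 40 N, if the wrist force passes 120 N, or if a joint passes its speed limit or range.

## Working session

There is one attempt and no reset: what is moved stays moved. The work goes in short steps, Python scripts to look and compute and a shell command to move; the robot and the scene stay as the last step left them, time stands still between calls to the robot, and variables do not carry over. Pictures are saved under pics/ and viewed, at most 10 in all, crops included, and the job is handed in when it is done.

```bash
mkdir -p pics; cat > h.py <<'E'
from plant import bot
import numpy as np, cv2
from scipy.spatial.transform import Rotation as R
def cam(s,st=None):
    if "T_tool_cam" in s:
        T=np.eye(4);T[:3,:3]=R.from_euler('xyz',st["tcp_rot"]).as_matrix() if np.size(st["tcp_rot"])==3 else np.array(st["tcp_rot"]);T[:3,3]=st["ee_pos"]
        T=T@np.array(s["T_tool_cam"]);return T[:3,3],T[:3,:3]
    o=np.array(s["orientation"]);return np.array(s["eye"]),(R.from_euler('xyz',o).as_matrix() if o.size==3 else o)
def ray(s,uv,z,st=None):
    e,M=cam(s,st);d=M@np.array([(uv[0]-s["cx"])/s["fx"],(uv[1]-s["cy"])/s["fy"],1]);return e+d*(z-e[2])/d[2]
def save(s,n): cv2.imwrite('pics/'+n+'.png',s["color"][:,:,::-1])
E
python3 - <<'E'
from h import *
st=bot.read_state();print(st)
for c in("top","scene"):
    s=bot.snapshot(c);save(s,c);print(c,s["eye"],s["orientation"],s["fx"])
    for n,z in(("stand",0),("blind_remote",.02),("blind_remote_pair",.046),("key_a_top",.046),("key_b_top",.046),("key_set_top",.046),("fan_remote",.02)):
        print(n,[(np.round(d["uv"]),round(d["score"],2),ray(s,d["uv"],z).round(3)) for d in bot.mark_of(c,n)[:3]])
E
```

```text
{'clock': 0.0, 'joint_positions': array([-1.29098138e+00,  4.23810531e-01,  1.63067779e+00, -1.35509135e-05,
        1.08858548e+00, -1.90055049e-02]), 'joint_velocities': array([ 1.69485186e-03, -2.35159643e-03,  4.57613071e-03,  4.51627575e-05,
       -4.81468213e-04, -9.46638335e-04]), 'joint_torque': array([-7.81182134e-04, -5.44610167e+01, -2.73664784e+01,  6.44418737e-02,
        2.28663313e-02, -8.43858470e-05]), 'ee_pos': array([ 0.18387214, -0.59680457,  0.24392539]), 'tcp_rot': array([-3.14011155e+00, -1.61540174e-05,  2.98826732e-01]), 'ft_force': array([-0.49689359, -0.07821318,  0.17657522]), 'moment': array([ 0.01240545, -0.00067752,  0.0162573 ]), 'grip_force': 0.0, 'width': 0.08767709887316527}
top [0.48201518 0.01256312 1.81961179] [-3.0878579   0.00749726 -1.58105124] 450.3996915868011
stand [(array([266., 186.]), 0.89, array([0.655, 0.091, 0.   ])), (array([334., 172.]), 0.62, array([ 0.711, -0.183,  0.   ]))]
blind_remote [(array([241., 248.]), 0.9, array([0.409, 0.195, 0.02 ])), (array([241., 203.]), 0.77, array([0.585, 0.192, 0.02 ])), (array([289., 252.]), 0.6,
[... 1187 characters left out ...]
array([321., 244.]), 0.66, array([0.578, 0.165, 0.046]))]
key_a_top [(array([292., 204.]), 0.57, array([ 0.457, -0.   ,  0.046])), (array([338., 214.]), 0.54, array([0.431, 0.167, 0.046])), (array([314., 237.]), 0.44, array([0.563, 0.132, 0.046]))]
key_b_top [(array([329., 245.]), 0.55, array([0.571, 0.192, 0.046])), (array([301., 193.]), 0.43, array([0.396, 0.005, 0.046])), (array([351., 220.]), 0.36, array([0.433, 0.218, 0.046]))]
key_set_top [(array([341., 250.]), 0.48, array([0.574, 0.235, 0.046])), (array([320., 244.]), 0.47, array([0.581, 0.161, 0.046])), (array([367., 221.]), 0.43, array([0.413, 0.269, 0.046]))]
fan_remote [(array([276., 233.]), 0.56, array([ 0.587, -0.003,  0.02 ]))]
```

```bash
python3 -c "
import cv2,numpy as np
a=cv2.imread('pics/top.png');b=cv2.imread('pics/scene.png')
cv2.imwrite('pics/both.png',cv2.resize(np.vstack([a,b]),(400,600)))"
```

```text
(no output)
```

View pics/top.png

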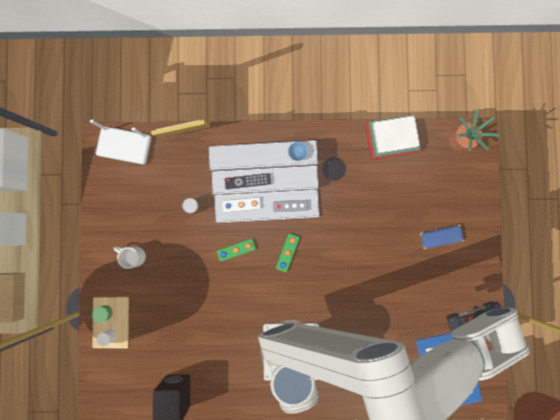

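The top view shows the white blind remote on the lowest tread at about (242,205), blue key left (228,206), orange keys at (241,204) and (254,204). The green look-alikes are on the sideboard at (237,250) and (288,252).

```bash
cat >> h.py <<'E'
def blobs(s,st=None,box=None,amin=15):
    hsv=cv2.cvtColor(s["color"],cv2.COLOR_RGB2HSV);out=[]
    for nm,lo,hi in(("or",(5,140,120),(20,255,255)),("bl",(100,120,60),(125,255,255))):
        n,l,q,c=cv2.connectedComponentsWithStats(cv2.inRange(hsv,lo,hi))
        for i in range(1,n):
            if q[i,4]>=amin and (box is None or (box[0]<c[i][0]<box[2] and box[1]<c[i][1]<box[3])):
                out.append((nm,c[i].round(1),q[i,4],ray(s,c[i],.045,st).round(4)))
    return out
def step(target,yaw):
    st=bot.read_state();M=R.from_euler('xyz',st["tcp_rot"]).as_matrix()
    return st["ee_pos"].round(4),M.T@(np.array(target)-st["ee_pos"]),np.degrees(st["tcp_rot"][2]-yaw)
E
python3 - <<'E'
from h import *
s=bot.snapshot("top")
for b in blobs(s,box=(215,190,325,222)):print(b)
s=bot.snapshot("scene")
for b in blobs(s,box=(300,225,355,265)):print(b)
print(step([.57,.16,.244],0)); print(bot.snapshot("wrist")["T_tool_cam"])
E
```

```text
(array([ 0.184 , -0.5973,  0.2447]), array([ 0.59179597, -0.61012759,  0.00068276]), np.float64(17.118284310248924))
[[-1.17288089e-03 -9.66937077e-01 -2.55012379e-01  6.89955508e-02]
 [ 9.99999047e-01 -1.31990370e-03  4.05407982e-04 -9.11826204e-04]
 [-7.28595792e-04 -2.55011660e-01  9.66937703e-01 -1.39476474e-01]
 [ 0.00000000e+00  0.00000000e+00  0.00000000e+00  1.00000000e+00]]
```

```bash
R=".028 -.029 0 0 .0385"; python3 -m creep '.012 -.012 0 0 .0385;.024 -.025 0 0 .0385;.028 -.029 0 0 .0385;.028 -.029 0 0 .0385;.028 -.029 0 0 .0385;.028 -.029 0 0 .0385;.028 -.029 0 0 .0385;.028 -.029 0 0 .0385' 10
python3 -m creep '.028 -.029 0 0 .0385;.028 -.029 0 0 .0385;.028 -.029 0 0 .0385;.028 -.029 0 0 .0385;.028 -.029 0 0 .0385;.028 -.029 0 0 .0385;.028 -.029 0 0 .0385;.028 -.029 0 0 .0385'
python3 -c "
from h import *;import math;print(step([.57,.16,.244],math.radians(3)))"
```

```text
clock: 1.62
ee_pos: [0.3173, -0.3339, 0.2449]
tcp_rot: [3.141, -0.0, 0.298]
ft_force: [-0.2, 0.6, -0.6]
width: 0.0395
grip_force: 0.0
clock: 2.28
ee_pos: [0.4633, -0.0459, 0.2451]
tcp_rot: [3.141, -0.001, 0.299]
ft_force: [1.2, -2.2, 0.6]
width: 0.0384
grip_force: 0.0
(array([ 0.4633, -0.0459,  0.2451]), array([ 0.16263474, -0.16533858,  0.00111289]), np.float64(14.130455113322089))
```

```bash
python3 -m creep '.028 -.029 0 0 .0385;.028 -.029 0 0 .0385;.028 -.029 0 0 .0385;.026 -.026 0 0 .0385;.014 -.014 0 0 .0385;0 0 0 5 .0385;0 0 0 5 .0385;0 0 0 4 .0385'
python3 - <<'E'
from h import *
st=bot.read_state();s=bot.snapshot("wrist");save(s,"w1");print(st["ee_pos"],st["tcp_rot"])
for b in blobs(s,st,amin=80):print(b)
for n in("key_a_top","key_b_top","key_set_top","blind_remote_pair"):
    print(n,[(np.round(d["uv"]),round(d["score"],2),ray(s,d["uv"],.046,st).round(4)) for d in bot.mark_of("wrist",n)[:3]])
E
```

```text
clock: 2.95
ee_pos: [0.5438, 0.1107, 0.2445]
tcp_rot: [3.142, 0.0, 0.051]
ft_force: [-0.5, -0.3, -0.3]
width: 0.0384
grip_force: 0.0
[0.54383073 0.11068283 0.24450822] [3.14154726e+00 2.05983479e-04 5.13791534e-02]
('or', array([246.8,  11.9]), np.int32(297), array([0.7286, 0.155 , 0.045 ]))
('or', array([349.1,  13.7]), np.int32(189), array([0.7323, 0.0505, 0.045 ]))
('or', array([70.7, 83.9]), np.int32(989), array([0.6507, 0.3436, 0.045 ]))
('or', array([ 59.1, 111.5]), np.int32(184), array([0.6215, 0.3601, 0.045 ]))
('or', array([212.1, 153.9]), np.int32(216), array([0.5837, 0.1917, 0.045 ]))
('or', array([256.9, 153.1]), np.int32(214), array([0.5871, 0.1404, 0.045 ]))
('or', array([326.5, 227.9]), np.int32(17035), array([0.5012, 0.0526, 0.045 ]))
('or', array([ 72.5, 221.3]), np.int32(230), array([0.4942, 0.362 , 0.045 ]))
('or', array([122.5, 245. ]), np.int32(5505), array([0.4663, 0.304 , 0.045 ]))
('or', array([342.3, 249. ]), np.int32(128), array([0.4746, 0.0305, 0.045 ]))
('or', array([200.2, 329.3]), np.int32(92), array([0.349, 0.21 , 0.045]))
('or', array([302.1, 337.9]), np.int32(95), array([0.3423, 0.0717, 0.045 ]))
('or', array([276.9, 349.8]), np.int32(1112), array([0.3213, 0.105 , 0.045 ]))
('bl', array([167.5, 154.8]), np.int32(238), array([0.5801, 0.2428, 0.045 ]))
('bl', array([325.5, 330. ]), np.int32(87), array([0.3562, 0.0409, 0.045 ]))
key_a_top [(array([257., 155.]), 0.74, array([0.5854, 0.1401, 0.046 ]))]
key_b_top [(array([210., 156.]), 0.61, array([0.5811, 0.1938, 0.046 ]))]
key_set_top [(array([164., 155.]), 0.59, array([0.58  , 0.2461, 0.046 ])), (array([329., 328.]), 0.43, array([0.3598, 0.0366, 0.046 ]))]
blind_remote_pair [(array([233., 153.]), 0.63, array([0.5859, 0.1679, 0.046 ]))]
```

View pics/w1.png

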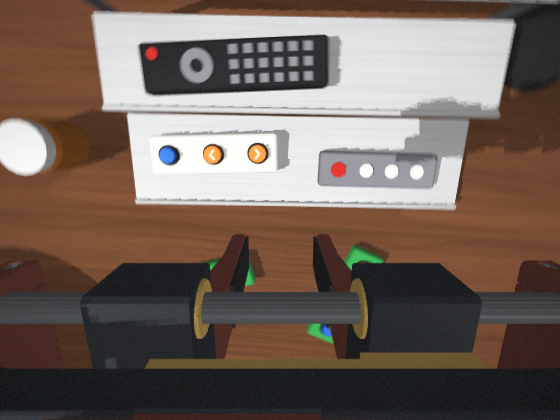

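The wrist picture shows the white remote with blue (168,155), orange b (212,154) and orange a (257,153). Next I move to above the orange pair.

```bash
python3 -c "
from h import *;print(step([.5852,.1661,.11],.068))"
```

```text
(array([0.5438, 0.1099, 0.2447]), array([ 0.04452923, -0.05382167,  0.13475396]), np.float64(-0.666855954167219))
```

```bash
python3 -m creep '.008 -.01 0 -.7 .0385;.018 -.022 .01 0 .0385;.0185 -.022 .025 0 .0385;0 0 .03 0 .0385;0 0 .03 0 .0385;0 0 .025 0 .0385;0 0 .015 0 .0385;0 0 0 0 .0385'
python3 - <<'E'
from h import *
st=bot.read_state();s=bot.snapshot("wrist");save(s,"w2");print(st["ee_pos"],st["tcp_rot"])
for b in blobs(s,st,amin=80):print(b)
print(step([.5852,.1661,.11],.068))
E
```

```text
clock: 3.87
ee_pos: [0.5828, 0.1668, 0.106]
tcp_rot: [3.141, 0.006, 0.068]
ft_force: [-0.3, -0.1, -0.6]
width: 0.0381
grip_force: 0.0
[0.58281565 0.16675051 0.10595669] [3.14058197 0.00595883 0.06809535]
('or', array([245.8, 224.9]), np.int32(476), array([0.5843, 0.1925, 0.045 ]))
('or', array([316.4, 224.1]), np.int32(481), array([0.5883, 0.1417, 0.045 ]))
('or', array([ 79.8, 271.4]), np.int32(552), array([0.5392, 0.3161, 0.045 ]))
('or', array([244.2, 338.5]), np.int32(86), array([0.4877, 0.1904, 0.045 ]))
('bl', array([174.8, 227. ]), np.int32(548), array([0.5793, 0.2437, 0.045 ]))
(array([0.584, 0.167, 0.108]), array([ 0.00115813,  0.00094883, -0.0020359 ]), np.float64(-0.007152644873804077))
```

View pics/w2.png

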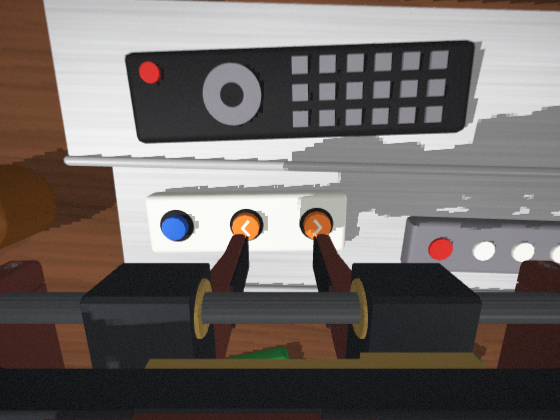

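Tips are lined up over the two orange keys at (246,225) and (316,224). Descending.

```bash
python3 -m creep '.0005 0 .005 0 .0385;.0005 0 .01 0 .0385;0 0 .01 0 .0385;0 0 .006 0 .0385;0 0 .003 0 .0385;0 0 .002 0 .0385;0 0 0 0 .0385;0 0 0 0 .0385'
python3 -c "
from h import *;print(step([.5857,.1668,.063],.068))"
```

```text
clock: 4.58
ee_pos: [0.5858, 0.1668, 0.0738]
tcp_rot: [-3.142, -0.0, 0.067]
ft_force: [-0.2, -0.2, -0.3]
width: 0.0389
grip_force: 0.0
(array([0.5858, 0.1668, 0.0738]), array([-9.69433357e-05, -3.00632864e-05,  1.07739801e-02]), np.float64(-0.07609125180334955))
```

```bash
python3 -m creep '0 0 .003 0 .0385;0 0 .002 0 .0385;0 0 .002 0 .0385;0 0 .001 0 .0385;0 0 .001 0 .0385;0 0 .001 0 .0385;0 0 0 0 .0385;0 0 0 0 .0385'
```

```text
clock: 5.25
ee_pos: [0.586, 0.1669, 0.0644]
tcp_rot: [-3.141, -0.001, 0.067]
ft_force: [-2.7, -0.4, 8.1]
width: 0.0384
grip_force: 4.1
```

```bash
python3 -m creep '0 0 .001 0 .0385;0 0 .001 0 .0385;0 0 .001 0 .0385;0 0 0 0 .0385;0 0 0 0 .0385;0 0 0 0 .0385;0 0 0 0 .0385;0 0 0 0 .0385'
```

```text
clock: 5.92
ee_pos: [0.586, 0.1669, 0.0631]
tcp_rot: [-3.141, -0.001, 0.067]
ft_force: [-5.5, -2.1, 22.8]
width: 0.0386
grip_force: 11.7
```

```bash
python3 -m creep '0 0 0 0 .0385;0 0 0 0 .0385;0 0 0 0 .0385;0 0 0 0 .0385;0 0 0 0 .0385;0 0 0 0 .0385;0 0 0 0 .0385;0 0 0 0 .0385'
python3 -c "
from h import *
print(bot.read_state()['moment']);s=bot.snapshot('wrist');cv2.imwrite('pics/w3.png',cv2.resize(s['color'][170:290,140:380,::-1],None,fx=3,fy=3));"
```

```text
clock: 6.58
ee_pos: [0.586, 0.1669, 0.0632]
tcp_rot: [-3.141, -0.001, 0.067]
ft_force: [-6.4, -2.1, 22.6]
width: 0.0385
grip_force: 11.7
[-0.29998433  1.27413776  0.0146788 ]
```

View pics/w3.png

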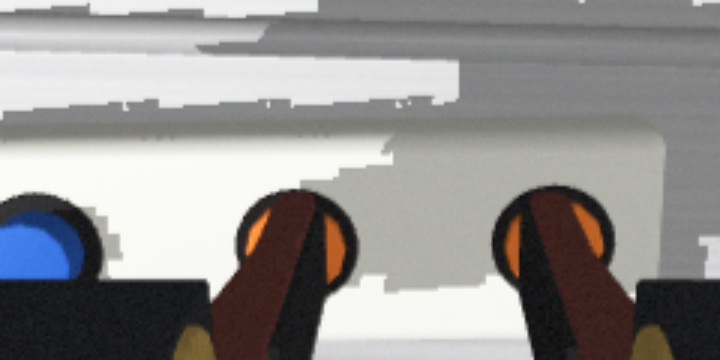

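Both tips are centred on their keys, at crop (297,240) and (553,240), and both keys are sunk. I keep holding, then release straight up.

```bash
for i in 1 2 3 4; do python3 -m creep '0 0 0 0 .0385;0 0 0 0 .0385;0 0 0 0 .0385;0 0 0 0 .0385;0 0 0 0 .0385;0 0 0 0 .0385;0 0 0 0 .0385;0 0 0 0 .0385' | head -1; done
python3 -m creep '0 0 -.004 0 .0385;0 0 -.006 0 .0385;0 0 -.01 0 .0385;0 0 -.015 0 .0385;0 0 -.01 0 .0385;0 0 0 0 .0385;0 0 0 0 .0385;0 0 0 0 .0385'
python3 - <<'E'
from h import *
st=bot.read_state();s=bot.snapshot("wrist");save(s,"w4")
for b in blobs(s,st,amin=80):print(b)
E
```

```text
clock: 7.3
clock: 7.97
clock: 8.63
clock: 9.3
clock: 9.97
ee_pos: [0.5854, 0.1667, 0.1053]
tcp_rot: [3.141, 0.001, 0.067]
ft_force: [0.6, 0.3, -0.1]
width: 0.0385
grip_force: 0.0
('or', array([246.6, 228.2]), np.int32(431), array([0.585 , 0.1918, 0.045 ]))
('or', array([315.4, 227.3]), np.int32(428), array([0.5889, 0.1424, 0.045 ]))
('or', array([ 78.6, 274.9]), np.int32(428), array([0.5396, 0.3168, 0.045 ]))
('or', array([245. , 342.2]), np.int32(84), array([0.4881, 0.1896, 0.045 ]))
('bl', array([175. , 231.1]), np.int32(539), array([0.5794, 0.2435, 0.045 ]))
```

Keys are up and the remote has not moved. Now to the blue key, with fingers closed.

```bash
python3 -m creep '0 -.008 0 0 0;0 -.018 0 0 0;0 -.022 0 0 0;0 -.018 0 0 0;0 -.0115 0 0 0;0 0 0 0 0;0 0 0 0 0;0 0 0 0 0' 10
python3 - <<'E'
from h import *
st=bot.read_state();s=bot.snapshot("wrist");print(step([.5803,.2443,.074],.067))
for b in blobs(s,st,amin=80):print(b)
cv2.imwrite('pics/w5.png',cv2.resize(s['color'][170:290,160:400,::-1],None,fx=3,fy=3))
E
```

```text
clock: 10.68
ee_pos: [0.5802, 0.2435, 0.1053]
tcp_rot: [3.141, 0.001, 0.067]
ft_force: [0.1, 0.5, -0.4]
width: 0.0005
grip_force: 0.0
(array([0.5804, 0.2433, 0.1054]), array([ 3.19653735e-05, -1.00107084e-03,  3.14244314e-02]), np.float64(-0.048615655423398595))
('or', array([350. , 230.1]), np.int32(527), array([0.5832, 0.194 , 0.045 ]))
('or', array([420.9, 229. ]), np.int32(569), array([0.5874, 0.143 , 0.045 ]))
('or', array([166.5, 241.8]), np.int32(504), array([0.5655, 0.3267, 0.045 ]))
('or', array([145.5, 258.7]), np.int32(430), array([0.5511, 0.3427, 0.045 ]))
('or', array([137. , 273.7]), np.int32(1038), array([0.5384, 0.3497, 0.045 ]))
('or', array([141.3, 332.5]), np.int32(267), array([0.4867, 0.3494, 0.045 ]))
('bl', array([279.6, 228.3]), np.int32(370), array([0.5813, 0.2449, 0.045 ]))
```

View pics/w5.png

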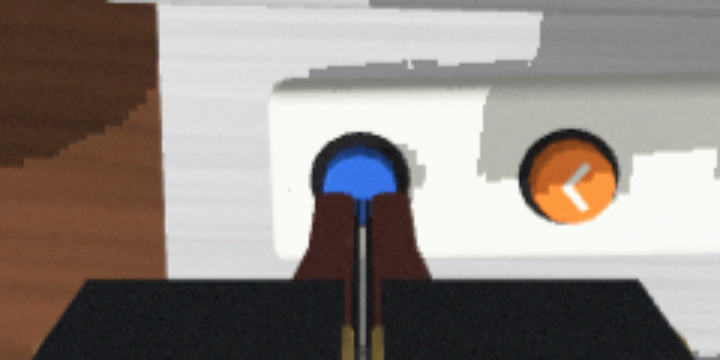

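The closed tips sit centred over the blue key at crop (360,190). Descending .031, then pressing.

```bash
python3 -m creep '0 -.001 .005 0 0;0 0 .01 0 0;0 0 .01 0 0;0 0 .006 0 0;0 0 .003 0 0;0 0 .002 0 0;0 0 .002 0 0;0 0 0 0 0'
python3 -m creep '0 0 .001 0 0;0 0 .001 0 0;0 0 .001 0 0;0 0 .001 0 0;0 0 .0005 0 0;0 0 0 0 0;0 0 0 0 0;0 0 0 0 0'
```

```text
clock: 11.4
ee_pos: [0.5802, 0.2449, 0.0675]
tcp_rot: [3.141, 0.001, 0.067]
ft_force: [-1.6, -1.5, 2.3]
width: 0.0005
grip_force: 1.1
clock: 12.07
ee_pos: [0.5805, 0.2451, 0.0634]
tcp_rot: [-3.142, -0.0, 0.067]
ft_force: [-2.4, -2.0, 5.2]
width: 0.0006
grip_force: 2.6
```

```bash
python3 -m creep '0 0 .001 0 0;0 0 .0005 0 0;0 0 0 0 0;0 0 0 0 0;0 0 0 0 0;0 0 0 0 0;0 0 0 0 0;0 0 0 0 0'
python3 -m creep '0 0 -.004 0 0;0 0 -.008 0 0;0 0 -.015 0 0;0 0 -.025 0 0;0 0 -.03 0 0;0 0 -.02 0 0;0 0 0 0 0;0 0 0 0 0'
python3 - <<'E'
from h import *
st=bot.read_state();s=bot.snapshot("wrist");save(s,"w6")
for b in blobs(s,st,amin=150):print(b)
E
```

```text
clock: 12.73
ee_pos: [0.5806, 0.2451, 0.0631]
tcp_rot: [-3.142, -0.0, 0.067]
ft_force: [-5.2, -2.3, 16.1]
width: 0.0006
grip_force: 8.1
clock: 13.4
ee_pos: [0.5814, 0.2456, 0.165]
tcp_rot: [-3.14, -0.003, 0.067]
ft_force: [0.0, -0.3, -0.4]
width: 0.0004
grip_force: 0.0
('or', array([115.6,  91.7]), np.int32(20269), array([0.6734, 0.3902, 0.045 ]))
('or', array([262.2,  30.5]), np.int32(780), array([0.7268, 0.2704, 0.045 ]))
('or', array([428.4,  40. ]), np.int32(1922), array([0.7287, 0.1374, 0.045 ]))
('or', array([ 47.1, 182.3]), np.int32(246), array([0.5925, 0.4576, 0.045 ]))
('or', array([337.4, 211.2]), np.int32(328), array([0.5828, 0.1938, 0.045 ]))
('or', array([392.8, 210. ]), np.int32(339), array([0.5873, 0.1429, 0.045 ]))
('or', array([124.6, 247.6]), np.int32(8944), array([0.5337, 0.3923, 0.045 ]))
('or', array([449.2, 278.7]), np.int32(1965), array([0.5217, 0.0764, 0.045 ]))
('or', array([153.2, 327.3]), np.int32(183), array([0.4472, 0.3689, 0.045 ]))
('or', array([422.3, 343.2]), np.int32(1739), array([0.4464, 0.0888, 0.045 ]))
('or', array([493.6, 340. ]), np.int32(252), array([0.4551, 0.0154, 0.045 ]))
('bl', array([282. , 212.1]), np.int32(326), array([0.5785, 0.2448, 0.045 ]))
```

View pics/w6.png

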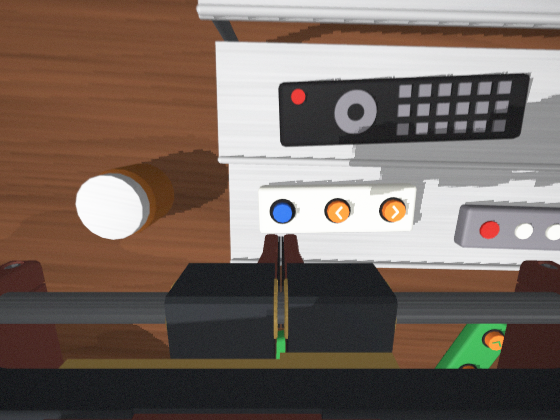

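The remote lies where it was, with keys up at (282,212), (337,211) and (393,210), and the gripper is clear. Handing in.

```bash
python3 -c "
from plant import bot;print(bot.hand_in())"
```

```text
the job is handed in; nothing more can be done
None
```

I held both orange keys down together for about 3.5 s and let them up, then pressed and released the blue key; the remote lay where it was in the last picture, and the job is handed in, though no verdict came back.

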